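# Mark a brass cup on the sprung marking pad

## Task

Slide the cover of the marking unit fully off its pad, then take the tall brass cup that stands mouth up on the bench and, still holding it upright, press it squarely down in the middle of the sprung pad until the pad is fully down, and keep it there for at least a second. Then stand the cup gently, mouth up, in the free end of the tray beside the finished cup and let go, leaving the cover open. Work the pad with the cup only, and do not shift the other cups or drop the tall one.

Things in the scene. Friction and masses are not known exactly. Their poses are not given: they have to be found in the camera images.
- tall_cup: the cup to mark: plain brass, 105 mm tall, mouth up, stands on the bench (not in the tray); straight upper band 58 mm in outer diameter from 52 mm above its foot to the rim, narrowing to a 46-50 mm lower part (below 38 mm); wall 3 mm, about 0.25 kg. Origin: centre of its underside, z up towards the mouth
- unit: marking unit, a fixed green machine: housing 140 (x) x 270 (y) x 50 mm high with a 75 mm high motor box on its +x side. Two steel rails 10 mm wide (at x = -50 and +50 mm, tops 70 mm up) run along its y axis. Origin: centre of its underside on the bench; its y axis is the direction in which the cover opens
- pad_top (a point): centre of the top face of the round black rubber pad, 64 mm in diameter, at x = 0, y = -60 mm of the unit; 68 mm above the bench when up, under the cover at the start. Moves with the pad
- pad (a joint): how far the sprung pad is pressed down, m: 0 up, 0.015 fully down against its stop. The spring starts at about 3 N and takes about 12 N at the stop; it springs up again when released
- cover (a joint): how far the cover has slid along the unit's +y, m: 0 to 0.02 at the start (over the pad), 0.115 fully open against its stop. Needs about 2 N to move and stays where it is left. The cover is an aluminium plate 110 (x) x 85 (y) x 5 mm, its top 77 mm above the bench
- tab (a point): centre of the top of the cover's upright steel tab, 115 mm above the bench: the tab is 50 mm along the unit's x, 12 mm along its y and 38 mm high, in the middle of the cover, and moves with it; push it sideways along the unit's y
- tray: shallow fixed steel tray 240 (x) x 140 (y) mm, rim 18 mm high, wall and floor 4 mm thick. Origin: centre of its underside, x along its long side; the finished cup stands at about x = +65 mm, the free end is at -x
- tray_spot (a point): middle of the free end of the tray, on its inner floor (4 mm above the bench), at x = -55 mm, y = 0 of the tray
- finished_cup: already marked brass cup, same as the tall cup, standing mouth up in the tray; leave it. Origin: centre of its underside
- short_cup: brass cup 66 mm tall, mouth up, 58 mm in diameter, on the bench; leave it. Origin: centre of its underside
- inverted_cup: brass cup 82 mm tall standing mouth down, closed end up, 58 mm in diameter at the bench; leave it. Origin: centre of its underside
Things that resemble listed ones, but are neither listed nor needed, are in the scene too. Leave any blue or purple look-alike of the finished_cup alone.

How it is judged:
On the way, in this order (a step that is already met when the one before it is completed fails the run):
1. the cover is slid clear of the pad (at least 90 mm open) (value of joint cover above 0.09 m), for 0.2 s.
2. the tall cup, upright and within 15 mm of the pad's middle, presses the pad down by at least 12.5 of its 15 mm for 0.8 s (value of joint pad above 0.0125 m and contact force between tall_cup and unit above 3 N and horizontal distance between tall_cup and pad_top below 0.015 m and angle between tall_cup's own z axis and vertical below 0.2 rad), for 0.8 s.
At the end, for the whole second after the job is handed in: the tall cup stands upright (within 0.08 rad) and at rest on the floor of the tray, in its free end (its middle anywhere from the -x wall to 20 mm past the tray's middle), the cover is open by at least 85 mm, the pad has sprung up, and the finished cup still stands (x of tall_cup in the frame of tray between -0.1 and 0.02 m and y of tall_cup in the frame of tray between -0.05 and 0.05 m and z of tall_cup in the frame of tray between 0.001 and 0.008 m and angle between tall_cup's own z axis and vertical below 0.08 rad and linear speed of tall_cup below 0.02 m/s and value of joint cover above 0.085 m and value of joint pad below 0.003 m and angle between finished_cup's own z axis and vertical below 0.1 rad); the robot touches nothing.
It fails at once if the pad is pushed down by something other than the tall cup (value of joint pad above 0.008 m and contact force between tall_cup and unit below 0.1 N).
It fails at once if the tall cup is tipped over (more than 0.7 rad) (angle between tall_cup's own z axis and vertical above 0.7 rad).
It fails at once if the tall cup is dropped (falls more than about 30 mm) (linear speed of tall_cup above 0.8 m/s and contact force between the fingers and tall_cup below 0.1 N).
It fails at once if another cup is shifted by more than 30 mm (distance of any of short_cup, inverted_cup, finished_cup from where it was at the start of the episode above 0.03 m).
It also fails if it takes over 67 s, if anything falls off the work surface, if the arm or the gripper's body presses on something with over 40 N, if the wrist force passes 120 N, or if a joint passes its speed limit or range.

## Robot

A 6-joint arm with a two-finger parallel gripper is mounted at the origin on the work surface. World frame = base frame: x ahead of the robot, y to its left, z up, the work surface at z = 0. Lengths are in m, angles in rad, forces in N, time in s.
With the tool pointing down it reaches from about 0.275 to 0.875 m from the base axis. Payload 12.5 kg.
Tool frame: the origin (TCP) lies on the centre line of the jaws, within the pads' length; the fingertips stand r.finger_overhang ahead of it and the grasp point (between the pads) lies 3 mm ahead of it (r.finger_overhang is the distance from the TCP to the fingertips, in m); z points along the fingers, y is the line along which they close (so a half turn about z gives the same grasp; the last joint's range is limited). The gripper opens to 85 mm and grips with 20 to 120 N. Pads are 22 mm wide; open, the fingers measure 114 mm over their backs; the gripper's body (76 mm by 85 mm) begins 54 mm behind the grasp point. The pads swing forward as they close: fully open they stand 13 mm farther back than shut.
Start: joints at [1.065, 0.351, 1.652, -0, 1.139, -0.085], TCP at [0.225, 0.502, 0.253] pointing down, gripper open.
Joint ranges: [-2.75, 2.75], [-0.79, 2.1], [0.01, 2.65], [-1.57, 4.71], [0.07, 3.14], [-2.87, 2.87]. Speed limits (rad/s): [2.22, 2.22, 2.79, 3.14, 3.14, 3.14].

## Interface

Orientations are given as a unit quaternion [x, y, z, w].
In Python, from cell import r, optics gives the robot as it stands. The module is installed in compiled form; this text tells all that it offers. Calls block until the motion is done:
- r.move_to(position, orientation): joint-space move of the TCP to a pose.
- r.move_linear(position, rot=None, vel=0.15): straight line of the TCP; rot=None keeps the orientation; vel is the mean speed in m/s.
- r.set_joints(angles): joint-space move.
- r.set_gripper(opening, squeeze=None): opening from 0.0 (shut) to 1.0 (fully open); squeeze is the grip in N (None keeps the last); returns when the fingers have stopped.
- r.sleep(seconds).
- r.inverse_kinematics(position, orientation): joint angles nearest the present ones, or None.
- optics.get_image(name): name is "scene" or "side" or "wrist"; returns a dict with "pixels" (400x640x3 uint8, red, green, blue), "depth" (400x640 float32, m along the optical axis (not along the pixel's ray), 0 where there is no reading), "fx", "fy", "cx", "cy" (pixels), "camera_from_world" (4x4, takes a point from world to camera coordinates); the wrist camera has in their place "mount" (4x4, takes a point from camera to tool coordinates, whose origin is the TCP and whose axes are the flange's). Camera axes: x right, y down, z forward; pixel columns grow to the right and rows downward; lengths in m; the calibration is good to about 2 mm. A picture is of the moment at which its call begins: read the wrist's pose just before it.
A pose or a line that the arm cannot do raises r.PlanningError and nothing moves.
- r.hand_in(): hands the job in; it is judged then, once.
Readings, each from a call of its own:
- r.current_t(): time.
- r.current_q(): joint angles.
- r.current_qvel(): joint speeds.
- r.current_effort(): joint torques, N m.
- r.current_tool_pos(): TCP position.
- r.current_ee_rot(): TCP orientation.
- r.current_contact_force(): force on the tool from outside, world axes, zero at the start.
- r.current_torque(): the same for the moment, N m.
- r.current_opening(): opening from 0.0 (shut) to 1.0 (fully open).
- r.current_finger_force(): force on a finger pad.
Only numpy, scipy, OpenCV 4.12 (cv2) and the standard library are available. Lean on these libraries where they do the work, as an engineer would, in place of code of your own. Each camera call takes 0.05 s, during which the arm holds its last target. There are 200 camera calls.

## Working session

There is one attempt and no reset: what is moved stays moved. The work goes in short steps, each a Python script; the robot and the scene stay as the last script left them, time stands still between calls to the robot, and variables do not carry over. Pictures are saved under pics/ and viewed, at most 10 in all, crops included, and the job is handed in when it is done.

```bash
mkdir -p pics
cat > h.py <<'E'
import numpy as np, cv2
from cell import r, optics
def grab(n):
    im=optics.get_image(n); return im
def cloud(im):
    d=im["depth"]; v,u=np.mgrid[:400,:640]
    p=np.stack([(u-im["cx"])/im["fx"]*d,(v-im["cy"])/im["fy"]*d,d,np.ones_like(d)],-1)
    return p@np.linalg.inv(im["camera_from_world"]).T
E
python3 - <<'E'
from h import *
import pickle
for n in("scene","side"):
    im=grab(n); cv2.imwrite(f"pics/{n}.png",im["pixels"][...,::-1]); pickle.dump(im,open(n+".pkl","wb"))
    print(n,np.linalg.inv(im["camera_from_world"]).round(3).tolist(),im["fx"],(im["depth"]>0).mean())
print(r.finger_overhang,r.current_t(),r.current_ee_rot())
E
```

```text
scene [[-0.675, 0.483, -0.559, 1.053], [0.738, 0.42, -0.529, 0.52], [-0.021, -0.769, -0.639, 0.637], [0.0, 0.0, 0.0, 1.0]] 370.19055856945954 0.9958984375
side [[0.8, -0.385, 0.46, -0.027], [-0.6, -0.526, 0.603, -0.725], [0.01, -0.759, -0.651, 0.918], [0.0, 0.0, 0.0, 1.0]] 455.78424915396 0.9961953125
0.022 0.1 [ 2.08851771e-01  9.77947182e-01 -4.77528486e-04 -1.33512716e-04]
```

View pics/scene.png

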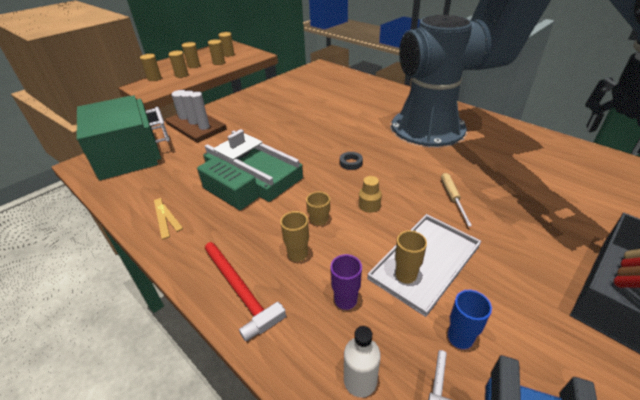

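View pics/side.png

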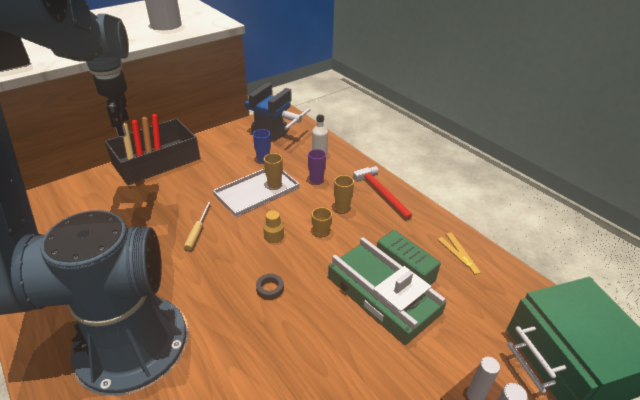

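The scene view shows the tall cup at (295,237), the short cup at (318,208), the inverted cup at (370,195), the finished cup in the tray at (410,257), and the unit at (250,165) with its tab at (237,138). The side view shows the tall cup at (343,194), the tray at (257,190) and the tab at (403,282).

```bash
cat > m.py <<'E'
from h import *
import pickle
S={n:pickle.load(open(n+".pkl","rb")) for n in("scene","side")}
def circ(P):
    A=np.c_[2*P,np.ones(len(P))]; s=np.linalg.lstsq(A,(P**2).sum(1),rcond=None)[0]
    return s[:2],np.sqrt(s[2]+s[:2]@s[:2])
for n,im in S.items():
    C=cloud(im)[...,:3]; hsv=cv2.cvtColor(im["pixels"],cv2.COLOR_RGB2HSV)
    x,y,z=C[...,0],C[...,1],C[...,2]
    seeds={"scene":dict(tall=(295,237),short=(318,208),inv=(370,195),fin=(410,257),purple=(346,282)),"side":dict(tall=(343,194),short=(321,222),inv=(273,228),fin=(273,170),purple=(317,166))}[n]
    m=((z>.012)&(z<.13)&(im["depth"]>0)).astype(np.uint8)
    for k,(u,v) in seeds.items():
        c=C[v,u,:2]
        s=m.astype(bool)&(np.hypot(x-c[0],y-c[1])<.07)
        zm=z[s].max(); t=s&(z>.055)&(z<.1) if k in("tall","fin","purple") else s&(z<.06)&(z>.02)
        # outer wall: fit circle to band rim
        P=C[s&(z>zm-.004)][:,:2]
        cc,rr=cv2.minEnclosingCircle(P.astype(np.float32)) if len(P)>4 else ((0,0),0)
        print(n,k,"top",zm.round(3),"rim",np.round(cc,4),round(rr,4),len(P))
    g=(hsv[...,0]>55)&(hsv[...,0]<90)&(hsv[...,1]>80)&(z>.02)&(z<.1)&(np.hypot(x,y)<.9)
    P=C[g&(z>.044)&(z<.056)][:,:2].astype(np.float32); print(n,"housing",cv2.minAreaRect(P),len(P))
    P=C[g&(z>.070)&(z<.08)][:,:2].astype(np.float32); print(n,"motor",cv2.minAreaRect(P),len(P))
    hc=np.median(C[g][:,:2],0); near=np.hypot(x-hc[0],y-hc[1])<.25
    w=near&(hsv[...,1]<60)&(hsv[...,2]>90)
    P=C[w&(z>.105)&(z<.119)][:,:2].astype(np.float32); print("tab",P.mean(0),cv2.minAreaRect(P),len(P))
    P=C[w&(z>.066)&(z<.073)][:,:2].astype(np.float32); print("rails",cv2.minAreaRect(P),len(P))
    P=C[w&(z>.0745)&(z<.08)][:,:2].astype(np.float32); print("plate",cv2.minAreaRect(P),len(P))
    f=C[{"scene":(257,410),"side":(170,273)}[n]][:2]
    P=C[(np.hypot(x-f[0],y-f[1])<.25)&(hsv[...,1]<60)&(hsv[...,2]>110)&(z>.012)&(z<.022)][:,:2].astype(np.float32); print("tray",cv2.minAreaRect(P),len(P))
E
python3 m.py
```

```text
scene tall top 0.108 rim [0.6947 0.0778] 0.03 110
scene short top 0.104 rim [0 0] 0 1
scene inv top 0.085 rim [0.4571 0.0988] 0.0204 115
scene fin top 0.112 rim [0.587  0.2953] 0.03 126
scene purple top 0.108 rim [0.7157 0.2387] 0.0297 160
scene housing ((0.6175926923751831, -0.3126118779182434), (0.1984921097755432, 0.42115887999534607), 7.2214131355285645) 1160
scene motor ((0.683332085609436, -0.3264837861061096), (0.07189290970563889, 0.3805024325847626), 7.346651554107666) 842
tab [ 0.56779116 -0.29385912] ((0.5667708516120911, -0.29592904448509216), (0.04840141907334328, 0.01391772273927927), 3.350811004638672) 86
rails ((0.5623451471328735, -0.24463452398777008), (0.11310794204473495, 0.26794373989105225), 4.195213317871094) 402
plate ((0.5913819074630737, -0.2535560131072998), (0.20933270454406738, 0.13563162088394165), 59.91428756713867) 506
tray ((0.6021983623504639, 0.31312334537506104), (0.2077929973602295, 0.4767228066921234), 82.04793548583984) 822
side tall top 0.108 rim [0.6935 0.0752] 0.03 29
side short top 0.071 rim [0.5769 0.0322] 0.0291 12
side inv top 0.088 rim [
[... 162 characters left out ...]
0.230120450258255), (0.23025918006896973, 0.05497508868575096), 84.76232147216797) 77
side motor ((0.6451331973075867, -0.15752436220645905), (0.03877580538392067, 0.019058100879192352), 29.4049072265625) 33
tab [ 0.56068546 -0.29832584] ((0.5635427236557007, -0.2968052625656128), (0.05122749134898186, 0.013506750576198101), 5.220174312591553) 120
rails ((0.5972685217857361, -0.24458995461463928), (0.18651577830314636, 0.2687522768974304), 4.111396789550781) 649
plate ((0.6051334738731384, -0.2719830870628357), (0.22927258908748627, 0.12215997278690338), 31.326290130615234) 1119
tray ((0.47975051403045654, 0.3135560154914856), (0.3214554786682129, 0.19359725713729858), 7.374001979827881) 370
```

```bash
cat >> h.py <<'E'
U=np.array([.5625,-.2446]); YAW=np.radians(4.2)
ux=np.array([np.cos(YAW),np.sin(YAW)]); uy=np.array([-ux[1],ux[0]])
def rot(a):
    "tool down, tool y along world angle a (or a+pi, whichever is nearer the present joints)"
    from scipy.spatial.transform import Rotation as R
    z=np.array([0,0,-1.]); q0=r.current_ee_rot(); best=None
    for b in(a,a+np.pi):
        y=np.array([np.cos(b),np.sin(b),0]); q=R.from_matrix(np.c_[np.cross(y,z),y,z]).as_quat()
        d=abs(np.dot(q,q0))
        if best is None or d>best[0]: best=(d,q)
    return best[1]
def ray(im,uv,z,M=None):
    T=np.linalg.inv(im["camera_from_world"]) if M is None else M
    d=np.c_[(np.asarray(uv,float)-[im["cx"],im["cy"]])/[im["fx"],im["fy"]],np.ones(len(uv))]@T[:3,:3].T
    return (T[:3,3]+d*((z-T[2,3])/d[:,2])[:,None])[:,:2]
E
python3 - <<'E'
from h import *
import pickle
for n,s in(("scene",(440,250)),("side",(240,195))):
    im=pickle.load(open(n+".pkl","rb")); hsv=cv2.cvtColor(im["pixels"],cv2.COLOR_RGB2HSV)
    m=((hsv[...,1]<60)&(hsv[...,2]>90)).astype(np.uint8)
    _,l=cv2.connectedComponents(m); v,u=np.nonzero(l==l[s[1],s[0]])
    # seen outline: rim at 18 mm
    print(n,len(u),cv2.minAreaRect(ray(im,np.c_[u,v],.018).astype(np.float32)))
tab=np.array([.5652,-.2964])
q=rot(YAW+np.pi/2)
r.set_gripper(0)
st=tab-uy*.06
r.move_to([*st,.25],q); r.move_linear([*st,.112])
f0=np.array(r.current_contact_force()); print(r.current_tool_pos(),f0,r.current_t())
end=U+uy*(-.060+.112-.0205)
d=np.linalg.norm(end-st); k=0
while k<d+.015:
    k+=.008 if k<d-.01 else .002
    r.move_linear([*(st+uy*k),.112],vel=.08)
    f=(np.array(r.current_contact_force())-f0)[:2]@uy
    if f<-12 : break
    if abs(k-.04)<.005: print(k,f)
print(k,d,f,r.current_tool_pos(),r.current_t())
r.move_linear([*(st+uy*(k-.02)),.112])
im=grab("side");cv2.imwrite("pics/side2.png",cv2.resize(im["pixels"][180:360,260:520],None,fx=2.5,fy=2.5)[...,::-1])
E
```

```text
scene 4794 ((0.5297093391418457, 0.3076140284538269), (0.2507774233818054, 0.14300836622714996), 1.1862157583236694)
side 1954 ((0.5196405053138733, 0.29668745398521423), (0.2454863339662552, 0.15519754588603973), 1.157853603363037)
[ 0.57006683 -0.35652803  0.11305348] [4.24575573e-01 1.08200574e+00 9.54460353e-04] 5.1667
0.04 -0.9839494270585832
0.14800000000000008 0.1433628607715481 -15.74819500264231 [ 0.55891675 -0.21045181  0.1120771 ] 10.9167
```

View pics/side2.png

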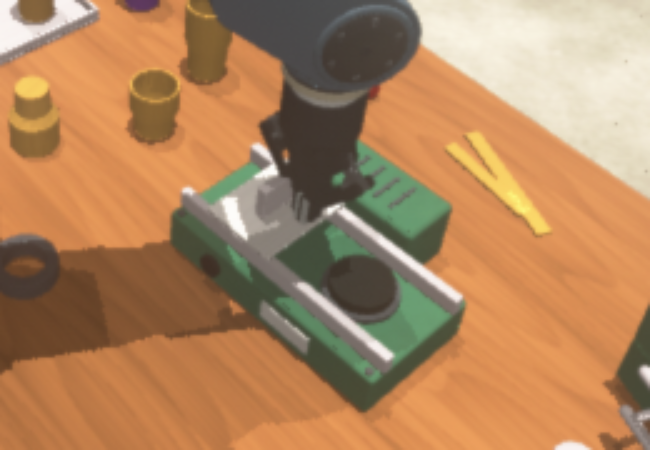

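The cover is against its stop and the black pad is exposed at crop (362,287). Next I refine the pad and tall cup positions.

Run:
```python
from h import *
from scipy.spatial.transform import Rotation as R
p=r.current_tool_pos(); r.move_linear([p[0],p[1],.28])
r.set_gripper(1.0)
cup=np.array([.694,.0765]); q=rot(np.pi/2)
r.move_to([cup[0]-.05,cup[1],.29],q)
def pose(): 
    M=np.eye(4);M[:3,:3]=R.from_quat(r.current_ee_rot()).as_matrix();M[:3,3]=r.current_tool_pos();return M
W=pose(); w=grab("wrist"); cv2.imwrite("pics/w1.png",w["pixels"][...,::-1])
M=W@w["mount"]; w["camera_from_world"]=np.linalg.inv(M); C=cloud(w)
s=(C[...,2]>.09)&(C[...,2]<.125)&(np.hypot(C[...,0]-cup[0],C[...,1]-cup[1])<.06)&(w["depth"]>0)
v,u=np.nonzero(s); print("z",np.median(C[s][:,2]),len(u)); print("wrist rim ray",cv2.minEnclosingCircle(ray(w,np.c_[u,v],.105).astype(np.float32)), "depth",cv2.minEnclosingCircle(C[s][:,:2].astype(np.float32)))
pad=U-uy*.06
for n in("side","scene"):
    im=grab(n); C=cloud(im); px=im["pixels"].max(-1)
    s=(C[...,2]>.060)&(C[...,2]<.075)&(np.hypot(C[...,0]-pad[0],C[...,1]-pad[1])<.045)&(px<80)
    v,u=np.nonzero(s)
    print(n,"pad",pad,len(u),len(u) and cv2.minEnclosingCircle(ray(im,np.c_[u,v],.068).astype(np.float32)))
print(r.current_t())
```

```text
z 0.10376329569840784 724
wrist rim ray ((0.6916297078132629, 0.07800761610269547), 0.03090055100619793) depth ((0.6935569643974304, 0.07769086956977844), 0.02909407764673233)
side pad [ 0.56689429 -0.30443887] 356 ((0.5612455010414124, -0.3111006021499634), 0.03339078649878502)
scene pad [ 0.56689429 -0.30443887] 230 ((0.5699598789215088, -0.29934900999069214), 0.03578623756766319)
14.6583
```

View pics/w1.png

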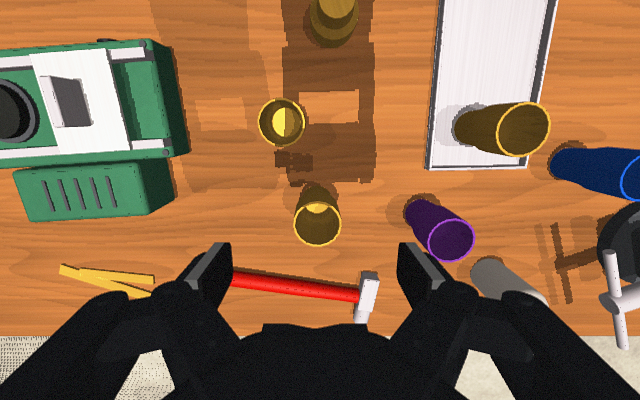

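The tall cup's mouth shows at (317,225) between the fingers, with nothing close by. I'll grasp it and press the pad.

Run:
```python
from h import *
c=[.6932,.0774]
r.move_linear([*c,.16],vel=.2); r.move_linear([*c,.083],vel=.1)
r.set_gripper(0.0,60); print("grip",r.current_opening(),r.current_finger_force(),r.current_contact_force())
zg=r.current_tool_pos()[2]
r.move_linear([*c,zg+.15],vel=.15); r.sleep(.2)
print("lift",r.current_finger_force(),r.current_contact_force())
pad=[.5665,-.3045]
r.move_linear([*pad,zg+.15],vel=.22); r.move_linear([*pad,zg+.08],vel=.12)
r.sleep(.2); f0=r.current_contact_force()[2]; k=.08
while k>.044:
    k-=.002; r.move_linear([*pad,zg+k],vel=.03)
    f=r.current_contact_force()[2]-f0; print(round(k,3),round(f,1),round(r.current_tool_pos()[2]-zg,4))
    if f>22: break
r.sleep(1.3); print(r.current_contact_force()-f0 if 0 else r.current_contact_force(),r.current_opening(),r.current_t(),zg)
w=grab("side"); cv2.imwrite("pics/press.png",cv2.resize(w["pixels"][180:360,260:520],None,fx=2.5,fy=2.5)[...,::-1])
```

```text
grip 0.6696477843806364 64.08811926841736 [-1.8358421   0.93940149  5.3390588 ]
lift 64.19492237269878 [ 0.9961217  -0.25410691 -3.24225942]
0.078 0.6 0.078
0.076 0.5 0.0758
0.074 -0.6 0.0738
0.072 -0.4 0.0719
0.07 -0.7 0.0698
0.068 -0.7 0.0681
0.066 3.6 0.0662
0.064 4.0 0.0641
0.062 6.2 0.0621
0.06 7.6 0.0602
0.058 8.5 0.0584
0.056 8.7 0.0564
0.054 11.4 0.0546
0.052 12.1 0.0529
0.05 26.0 0.0527
[-5.09944001  5.28383658 24.73473877] 0.674628808264602 26.1083 0.08411708156513671
```

View pics/press.png

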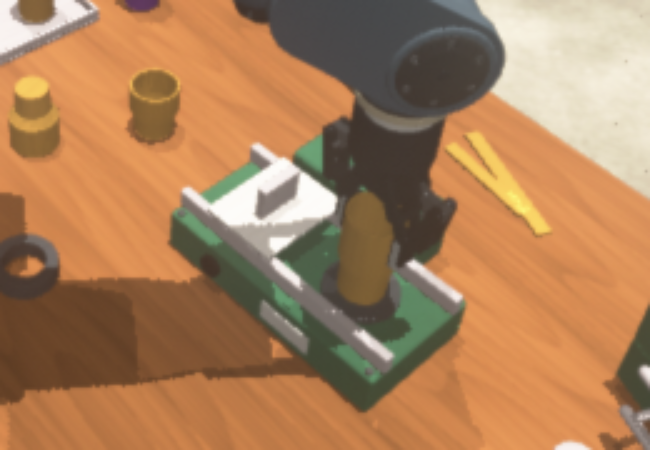

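The cup stands upright in the middle of the pad at crop (365,290), with the pad at its stop and held for over 1.3 s. Next is placing it in the tray.

Run:
```python
from h import *
zg=.0841; p=r.current_tool_pos()
r.move_linear([p[0],p[1],zg+.15],vel=.12)
s=[.468,.298]
r.move_linear([*s,zg+.15],vel=.25); r.move_linear([*s,zg+.025],vel=.12); r.sleep(.2)
f0=r.current_contact_force()[2]; k=.025
while k>-.006:
    k-=.0015; r.move_linear([*s,zg+k],vel=.03)
    f=r.current_contact_force()[2]-f0
    if f>3: break
print("touch",k,f,r.current_tool_pos()[2]-zg,r.current_t())
im=grab("side"); cv2.imwrite("pics/place.png",cv2.resize(im["pixels"][100:280,160:420],None,fx=2.5,fy=2.5)[...,::-1])
```

```text
touch 0.0024999999999999966 17.518283152962017 0.0038887724771751314 34.875
```

View pics/place.png

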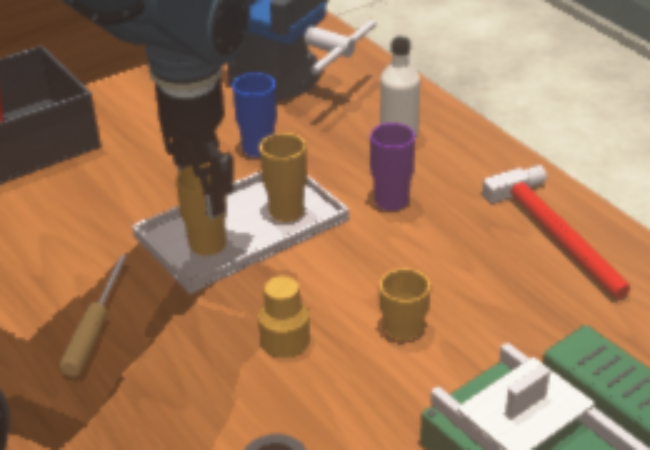

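The cup is upright on the tray floor in the free end, with its foot at crop (207,245), and the finished cup is untouched. I'll release it, retreat and check.

Run:
```python
from h import *
p=r.current_tool_pos(); r.move_linear([p[0],p[1],p[2]+.0005],vel=.02)
r.set_gripper(1.0); r.sleep(.2); r.move_linear([p[0],p[1],.27],vel=.12); r.sleep(.3)
im=grab("scene"); C=cloud(im)
for n,c in(("tall",(.468,.298)),("fin",(.586,.294))):
    s=(np.hypot(C[...,0]-c[0],C[...,1]-c[1])<.06)&(C[...,2]>.1)&(C[...,2]<.13)
    print(n,s.sum(),C[s][:,2].max(),cv2.minEnclosingCircle(C[s][:,:2].astype(np.float32)))
print(r.current_t(),r.current_contact_force())
cv2.imwrite("pics/end.png",im["pixels"][...,::-1])
```

```text
tall 260 0.11266568299020441 ((0.47158101201057434, 0.29735633730888367), 0.030040040612220764)
fin 297 0.11242691754377476 ((0.5880154967308044, 0.2949266731739044), 0.029930956661701202)
37.7833 [-0.32984552 -0.82482878  0.03855637]
```

View pics/end.png

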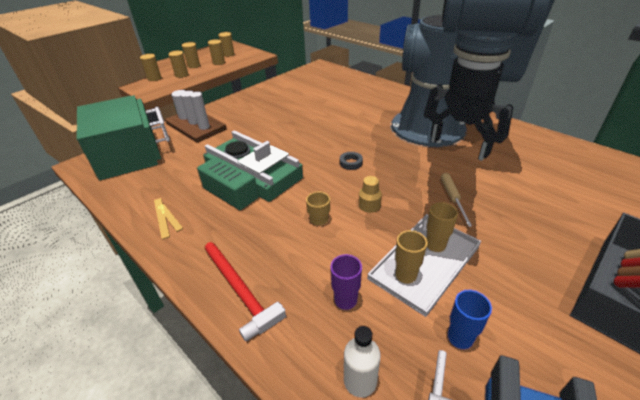

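The tall cup stands upright in the tray at (441,228) beside the finished cup at (410,257). The cover is open, the pad is up at (237,148), and the gripper is clear.

```bash
python3 -c "
from h import *
print(r.hand_in())"
```

```text
the job is handed in; nothing more can be done
None
```

I slid the cover fully open, held the pad at its stop with the tall cup for over a second, stood the cup upright in the free end of the tray and let go, and handed the job in about 38 s into the 67 s limit; no verdict was returned.

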